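# Open the child-safe medicine box by its hidden catch

### The arm

A 6-joint arm with a two-finger parallel gripper is mounted at the origin on a cart in front of the work surface, level with it; the furniture and walls round the work are solid. World frame = base frame: x ahead of the robot, y to its left, z up, the work surface at z = 0. Lengths are in m, angles in rad, forces in N, time in s.
With the tool pointing down it reaches from about 0.375 to 0.9 m from the base axis. Payload 3.1 kg.
Tool frame: the origin (TCP) lies at the very end of the fingers, on their centre line; the grasp point (between the pads) lies 19 mm behind it (manip.tcp_to_grasp is the distance from the TCP to the grasp point, in m); z points along the fingers, y is the line along which they close (so a half turn about z gives the same grasp; the last joint's range is limited). The gripper opens to 85 mm and grips with 20 to 120 N. Pads are 22 mm wide; open, the fingers measure 114 mm over their backs; the gripper's body (76 mm by 85 mm) begins 54 mm behind the grasp point. The pads swing forward as they close: fully open they stand 13 mm farther back than shut.
Start: joints at [-1.502, 0.527, 1.433, -0, 1.181, -0.178], TCP at [0.153, -0.606, 0.231] pointing down, gripper open.
Joint ranges: [-3.08, 3.08], [-0.75, 2.2], [0.22, 2.44], [-1.43, 4.57], [0, 2.65], [-2.85, 2.85]. Speed limits (rad/s): [2.79, 2.79, 3.14, 3.14, 3.14, 3.14].

### API

Orientations are given as a unit quaternion [x, y, z, w].
In Python, from station import manip gives the robot as it stands. The module is installed in compiled form; this text tells all that it offers.
- The arm moves only by the tool step_arm, never from a script. Its argument "commands" is one flat list of numbers, 6 for each row, row after row: the shift along the tool's x, y, z in m, then the turn, a rotation vector about the tool's x, y, z in degrees. A call has exactly 10 rows; each row is the pose to reach, as a shift and turn from the pose commanded when the call began, along the tool's axes at that moment; what a row does not reach only later rows make up. A row lasts 1/10 s, in which the tool goes at most 50 mm and 8.59 degrees, less where a joint would pass 70% of its speed; a pose out of reach is approached as far as the arm can. A call with a gripper value outside its range is refused whole. "jaw" is the opening in per cent of the stroke, from 0 (shut) to 100 (fully open), set as the call begins (left out, the last holds). The fingers move at their own pace and stop on an object; "grip_force" is the grip in N (left out, the last holds). Time passes only in rows, so rows that repeat a pose let the fingers close, or fill a call up. It gives the time, the measured TCP pose, the force, the opening and the grip force at its end, in the units of the state.
- manip.sense(): the state, without advancing time (a new reading comes with each control period).
- manip.snapshot(name): name is "scene" or "top" or "wrist"; returns a dict with "pixels" (400x640x3 uint8, blue, green, red), "fx", "fy", "cx", "cy" (pixels), "k1" (the pictures are not rectified: a ray, as slopes to the right and down, at radius r is drawn at 1 + k1 r^2 times it, then the intrinsics apply), "R" (3x3) and "t" (3): a world point X has camera coordinates R X + t; the wrist camera has in their place "mount" (4x4, takes a point from camera to tool coordinates, whose origin is the TCP and whose axes are the flange's). Camera axes: x right, y down, z forward; pixel columns grow to the right and rows downward; lengths in m; the calibration is good to about 2 mm. A picture is of the moment at which its call begins: read the wrist's pose just before it. There is no depth.
- manip.sign_off(): hands the job in; it is judged then, once.
The state is a dict: "t": time; "q": joint angles; "qd": joint speeds; "tau": joint torques, N m; "tcp_pos": TCP position; "tool_rot": TCP orientation; "force": force on the tool from outside, world axes, zero at the start; "ft_torque": the same for the moment, N m; "finger_gap": opening from 0.0 (shut) to 1.0 (fully open); "gripper_force": force on a finger pad.
Only numpy, scipy, OpenCV 4.12 (cv2) and the standard library are available. Lean on these libraries where they do the work, as an engineer would, in place of code of your own. Each camera call takes 0.05 s, during which the arm holds its last target. There are 200 camera calls.

### The job

Open the white medicine box with the green cross. Its child-safe catch is hidden: feel along the flat ledge in front of the lid with a fingertip until you find the flush button, press it in so that the lid springs up, then gently push the lid back until it stands fully open against its stop. Only touch, press and push: pick nothing up, and leave the things on the worktop and the tablet bottle in the box where they stand.

Things in the scene. Friction and masses are not known exactly. Their poses are not given: they have to be found in the camera images.
- medicine_box: White plastic box, 240 (x) x 350 (y) x 112 mm high, fixed to the worktop. Origin: centre of its underside. x points from the front ledge (robot's side) to the lid hinge at the back, y along the ledge, z up. Top, from the front: fixed flat ledge, x -120 to -64 mm; lid, x -62 to +106 mm; both flush at 112 mm. Hinge axis along y at x +110 mm, 108 mm high.
- ledge (a point): Middle of the ledge's top face (box x -88 mm, 112 mm high). The hidden button, of the same colour, is 42 (y) x 37 mm (x) in an opening 43 x 38 mm, 1.5 mm below the ledge, at this x. The household can set it anywhere along the ledge: its centre is at most 48 mm left or right (y) of this point, and is not given. A fingertip on the ledge is stopped hard; on the button it sinks in.
- catch (a joint): How far the hidden button is pressed, in m: 0 at rest, 0.006 at the bottom. Sprung: 2 N to start it, 5 N at the bottom; it comes back up when let go. Pressed about 4 mm (fingertip 5.5 mm below the ledge) it draws the bolt that holds the lid.
- lid (a joint): Angle of the lid in rad: 0 shut and level, 1.57 upright, 1.75 fully open against its slightly soft stop. Held shut by the bolt; when that is drawn a spring throws it up to about 0.8 to 1.1 and stiff friction hinges then hold it wherever it is left. 1 to 3 N at its front edge push it on.
- lid_edge (a point): Middle of the lid's front (free) edge, half-way through its 4 mm thickness; 172 mm from the hinge axis. Moves with the lid. The lid is 338 mm wide; a keeper 20 mm deep hangs under the middle 144 mm of this edge, 2 to 12 mm in from it.
- pill_bottle: Blue tablet bottle with white cap standing in the box, 55 mm wide, 98 mm high; origin at the centre of its underside. To be left alone.
- mug: White mug, 90 mm wide, 87 mm high, on the worktop to the right; origin at the centre of its underside. To be left alone.
- tumbler: Clear drinking glass, 78 mm wide, 87 mm high, on the worktop to the left; origin at the centre of its underside. To be left alone.
- spice_b: Spice jar with pale cap, 40 mm wide, 101 mm high, on the worktop to the left; origin at the centre of its underside. To be left alone.
- saucer: Small white saucer, 85 mm wide, 15 mm high, on the worktop to the left, towards the robot; origin at the centre of its underside. To be left alone.

How it is judged:
By the outcome, as a careful person would: the job done as asked, in the order asked, and still so for the second after the job is handed in, with the robot touching nothing.
It also fails if it takes over 69 s, if anything falls off the work surface, if the arm or the gripper's body presses on something with over 40 N, if the wrist force passes 120 N, or if a joint passes its speed limit or range.

## Working session

There is one attempt and no reset: what is moved stays moved. The work goes in short steps, Python scripts to look and compute and a tool call to move; the robot and the scene stay as the last step left them, time stands still between calls to the robot, and variables do not carry over. Pictures are saved under pics/ and viewed, at most 12 in all, crops included, and the job is handed in when it is done.

Besides the shell and the picture viewer there is one more tool, called as name(argument=value, ...) on one line, values as JSON. step_arm: Moves the arm, as the interface text tells. Its arguments: {"type":"object","properties":{"commands":{"type":"array","items":{"type":"number"}},"jaw":{"type":"number"},"grip_force":{"type":"number"}},"required":["commands"]}

```bash
mkdir -p pics; python3 - <<'E'
from station import manip
import cv2,pickle
s=manip.sense();print(s)
d={}
for n in("scene","top"):
    d[n]=manip.snapshot(n);cv2.imwrite(f"pics/{n}0.png",d[n]["pixels"])
    print(n,{k:v for k,v in d[n].items() if k!="pixels"})
pickle.dump(d,open("d0.pkl","wb"))
E
```

```text
{'t': 0.0, 'q': array([-1.50249225e+00,  5.28494185e-01,  1.43391728e+00,  3.09746980e-05,
        1.18140707e+00, -1.78491250e-01]), 'qd': array([ 0.0004781 ,  0.00100226, -0.00056189,  0.00040719, -0.00084919,
        0.00103767]), 'tau': array([-1.92555803e-03, -4.42363071e+01, -1.78028888e+01, -2.48556144e-04,
        8.39970162e-03,  2.54247162e-06]), 'tcp_pos': array([ 0.15267793, -0.60531596,  0.23031165]), 'tool_rot': array([ 9.92396275e-01,  1.23078815e-01,  7.55844737e-05, -1.11046153e-03]), 'force': array([ 0.32839545,  0.20680349, -0.26800957]), 'ft_torque': array([ 0.01002336, -0.03214231, -0.00744162]), 'gripper_force': 0.0, 'finger_gap': 0.9992901757444679}
scene {'fx': 508.7627859638913, 'fy': 508.7627859638913, 'cx': 314.94465381437016, 'cy': 210.70356821332686, 'k1': -0.10621854430727921, 'R': array([[ 0.78942058, -0.61381403, -0.00689083],
       [-0.29052662, -0.36370783, -0.88504853],
       [ 0.54074895,  0.70067749, -0.46544776]]), 't': array([-0.38835114,  0.24225462,  1.59574165])}
top {'fx': 366.88023770553593, 'fy': 366.88023770553593, 'cx': 318.30741809078154, 'cy': 194.35497652947413, 'k1': -0.05834853495422021, 'R': array([[-0.00788496, -0.99994784, -0.00649253],
       [-0.99600107,  0.00843133, -0.08894261],
       [ 0.08899271,  0.00576526, -0.99601559]]), 't': array([0.01831022, 0.50572528, 1.10466325])}
```

View pics/scene0.png

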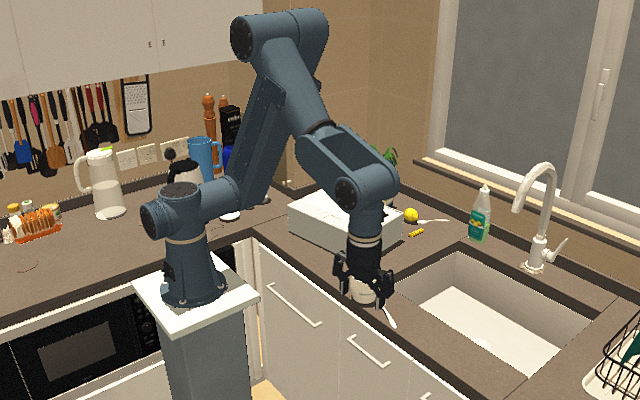

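View pics/top0.png

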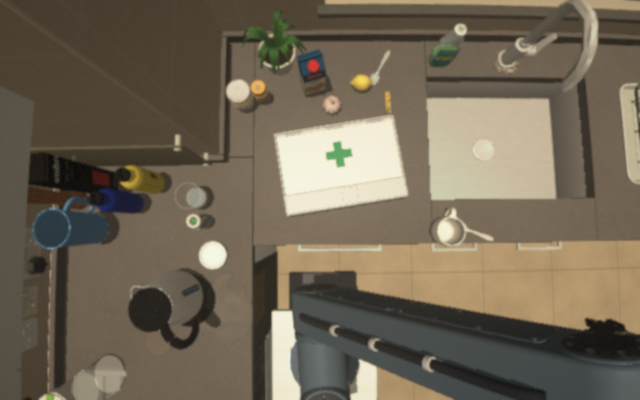

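The top view shows the box with corners near (275,133), (393,115), (408,196) and (287,215). The green cross is at (339,154), with the ledge towards the robot. The mug is at (450,232), the tumbler at (192,195) and the saucer at (213,255). Next I'll measure the box pose.

```bash
cat > h.py <<'E'
import numpy as np,cv2
def ray(c,uv):
    p=(np.atleast_2d(uv)-[c["cx"],c["cy"]])/[c["fx"],c["fy"]]
    K=np.array([[c["fx"],0,c["cx"]],[0,c["fy"],c["cy"]],[0,0,1]])
    n=cv2.undistortPoints(np.atleast_2d(uv).astype(float).reshape(-1,1,2),K,np.array([c["k1"],0,0,0,0.]))[:,0]
    d=np.c_[n,np.ones(len(n))]@c["R"]
    return -c["R"].T@c["t"],d
def onz(c,uv,z):
    o,d=ray(c,uv);return o+d*((z-o[2])/d[:,2])[:,None]
def proj(c,X):
    X=np.atleast_2d(X)@c["R"].T+c["t"];n=X[:,:2]/X[:,2:];r=(n**2).sum(1,keepdims=True)
    return n*(1+c["k1"]*r)*[c["fx"],c["fy"]]+[c["cx"],c["cy"]]
E
python3 - <<'E'
from h import *
import pickle
d=pickle.load(open("d0.pkl","rb"));c=d["top"];im=c["pixels"]
hsv=cv2.cvtColor(im,cv2.COLOR_BGR2HSV)
m=((hsv[...,2]>150)&(hsv[...,1]<60)).astype(np.uint8);roi=np.zeros_like(m);roi[105:225,265:418]=1
m=cv2.morphologyEx(m*roi,cv2.MORPH_CLOSE,np.ones((13,13)))
k=max(cv2.findContours(m,0,1)[0],key=cv2.contourArea)
P=onz(c,k[:,0],.112)
r=cv2.minAreaRect((P[:,:2]*1000).astype(np.float32));print("top rect",r,cv2.boxPoints(r))
g=((hsv[...,0]>40)&(hsv[...,0]<90)&(hsv[...,1]>100)).astype(np.uint8)*roi
M=cv2.moments(g,True);print("cross",onz(c,[M["m10"]/M["m00"],M["m01"]/M["m00"]],.112))
print("cam",-c["R"].T@c["t"])
for n,uv,z in(("mug",(450,230),.087),("tumbler",(192,193),.087),("spice",(194,221),.1),("saucer",(213,255),.015)):print(n,onz(c,uv,z))
cv2.imwrite("pics/crop0.png",cv2.resize(im[105:225,265:418],None,fx=5,fy=5,interpolation=cv2.INTER_CUBIC))
E
```

```text
top rect ((584.7202758789062, -49.37225341796875), (242.62742614746094, 353.5899658203125), 8.89314079284668) [[ 437.5338   106.54322]
 [ 492.19604 -242.79602]
 [ 731.90674 -205.28772]
 [ 677.2445   144.05151]]
cross [[ 0.61405539 -0.04413822  0.112     ]]
cam [0.40554032 0.00767667 1.14536123]
mug [[ 0.39352832 -0.3657279   0.087     ]]
tumbler [[0.50720828 0.38313184 0.087     ]]
spice [[0.42521862 0.37094595 0.1       ]]
saucer [[0.32213918 0.33936849 0.015     ]]
```

View pics/crop0.png

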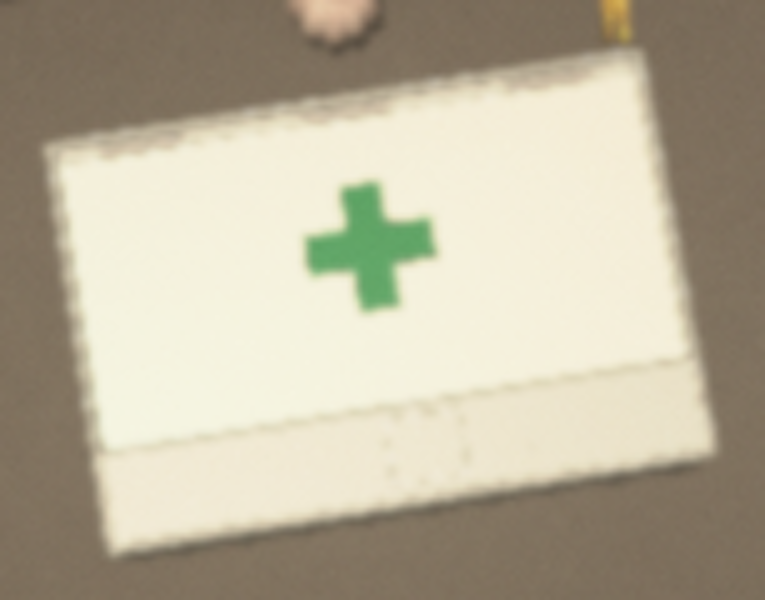

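The crop shows the ledge seam and a faint dotted square at crop (428,443), which is about full-image (350.6,193.6). It is probably the button. I'll convert it to box coordinates and check the camera mount.

```bash
cat >> h.py <<'E'
Y=np.radians(8.89);O=np.array([.5847,-.0494,0])
B=np.array([[np.cos(Y),-np.sin(Y),0],[np.sin(Y),np.cos(Y),0],[0,0,1]])
tol=lambda P:(np.atleast_2d(P)-O)@B
tow=lambda p:np.atleast_2d(p)@B.T+O
from scipy.spatial.transform import Rotation as Rn
def move(s,p,tilt):
    "shift/turn in tool axes to reach box-frame point p with tool leaning tilt deg"
    R0=Rn.from_quat(s["tool_rot"]);G=Rn.from_matrix(np.c_[B[:,0],-B[:,1],-B[:,2]])*Rn.from_euler("y",tilt,degrees=True)
    return R0.inv().apply(tow(p)[0]-s["tcp_pos"])*1000,np.degrees((R0.inv()*G).as_rotvec())
E
python3 - <<'E'
from station import manip
from h import *
import pickle
np.set_printoptions(suppress=True,precision=3)
c=pickle.load(open("d0.pkl","rb"))["top"]
crop=lambda a:np.array(a)/5+[265,105]-.4
print("button",tol(onz(c,crop([428,443]),.112)),"btn corners",tol(onz(c,crop([[392,415],[462,405],[392,480],[465,460]]),.112)))
print("seam",tol(onz(c,crop([[110,450],[690,358]]),.112)),"front",tol(onz(c,crop([[112,553],[712,457]]),.112)),"back",tol(onz(c,crop([[45,147],[640,50]]),.112)))
print("mount",manip.snapshot("wrist")["mount"])
s=manip.sense()
print(tow([-.088,-.023,.2]));print(move(s,[-.092,.02,.16],10))
E
```

```text
button [[-0.087 -0.014  0.112]] btn corners [[-0.068  0.004  0.112]
 [-0.069 -0.037  0.112]
 [-0.105  0.01   0.112]
 [-0.1   -0.033  0.112]]
seam [[-0.062  0.164  0.112]
 [-0.064 -0.169  0.112]] front [[-0.12   0.172  0.112]
 [-0.122 -0.171  0.112]] back [[ 0.117  0.174  0.112]
 [ 0.118 -0.174  0.112]]
mount [[-0.    -0.955 -0.295  0.075]
 [ 1.    -0.001  0.    -0.001]
 [-0.    -0.295  0.955 -0.143]
 [ 0.     0.     0.     1.   ]]
[[ 0.501 -0.086  0.2  ]]
(array([ 464.991, -461.912,   71.439]), array([-0.553,  9.981,  5.23 ]))
```

```bash
python3 - <<'E'
from station import manip
from h import *
s=manip.sense()
print(move(s,[-.088,.035,.16],15))
E
```

```text
(array([ 470.34733746, -476.48284396,   71.46415229]), array([-0.78188893, 14.97723966,  5.20964422]))
```

step_arm(commands=[0.03,-0.03,0,0,2,0.5,0.06,-0.06,0,0,3,1,0.09,-0.09,0,0,4,1.5,0.12,-0.12,0,0,5,2,0.15,-0.15,0,0,6,2.5,0.18,-0.18,0,0,7,3,0.21,-0.21,0,0,8,3.5,0.24,-0.24,0,0,9,4,0.27,-0.27,0,0,10,4.5,0.3,-0.3,0,0,10,5], jaw=0, grip_force=20)

```text
t: 1.15
tcp_pos: [0.3705, -0.2403, 0.2312]
tool_rot: [0.993, 0.078, 0.087, -0.011]
force: [0.3, -0.1, 0.1]
finger_gap: 0.0
gripper_force: 0.0
```

```bash
python3 - <<'E'
from station import manip
from h import *
s=manip.sense()
print(s["t"],s["q"],s["finger_gap"],s["force"],move(s,[-.088,.035,.15],15))
E
```

```text
1.15 [-0.9411294   0.24096378  1.95515066  0.20630301  0.88324766  0.34571579] 0.00010211109769635877 [ 0.27895477 -0.13839702  0.13329378] (array([ 137.00841938, -189.3482625 ,  108.19230799]), array([-0.4898815 ,  5.00131891,  0.08200424]))
```

step_arm(commands=[0.025,-0.035,0.01,-0.5,1,0,0.05,-0.07,0.02,-0.5,2,0,0.075,-0.105,0.035,-0.5,3,0,0.1,-0.14,0.055,-0.5,4,0,0.12,-0.165,0.075,-0.5,5,0,0.137,-0.189,0.095,-0.5,5,0,0.137,-0.189,0.108,-0.5,5,0,0.137,-0.189,0.108,-0.5,5,0,0.137,-0.189,0.108,-0.5,5,0,0.137,-0.189,0.108,-0.5,5,0])

```text
t: 2.15
tcp_pos: [0.492, -0.0309, 0.1508]
tool_rot: [0.988, 0.078, 0.13, -0.01]
force: [0.7, 0.3, 1.1]
finger_gap: -0.0
gripper_force: 0.0
```

```bash
cat > st.py <<'E'
from station import manip
from h import *
import sys
np.set_printoptions(suppress=True,precision=2)
s=manip.sense();a=list(map(float,sys.argv[1:]))
print("t",s["t"],"box mm",tol(s["tcp_pos"])*1000,"F",s["force"],"q",s["q"])
if a:print(move(s,a[:3],a[3]))
E
python3 st.py -.088 .035 .114 15
python3 - <<'E'
from station import manip
import cv2
cv2.imwrite("pics/w1.png",manip.snapshot("wrist")["pixels"])
E
```

```text
t 2.15 box mm [[-88.73  32.64 150.75]] F [0.72 0.31 1.09] q [-0.37  0.42  2.03  0.28  0.48  0.81]
(array([-8.83, -2.41, 35.68]), array([ 0.05, -0.04,  0.12]))
```

View pics/w1.png

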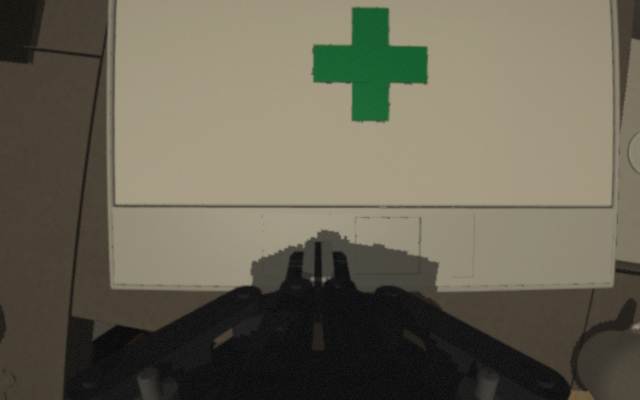

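The wrist view shows faint outlines on the ledge: one clear at columns 355–420 (y about -17 mm), and partial ones near columns 262 and 474. I can't tell from the picture which is the button, so I'll feel for it.

step_arm(commands=[-0.0025,-0.002,0.0097,0,0,0,-0.005,-0.002,0.0193,0,0,0,-0.0075,-0.002,0.028,0,0,0,-0.008,-0.002,0.03,0,0,0,-0.0083,-0.002,0.031,0,0,0,-0.0085,-0.002,0.032,0,0,0,-0.0088,-0.002,0.033,0,0,0,-0.009,-0.002,0.034,0,0,0,-0.009,-0.002,0.034,0,0,0,-0.009,-0.002,0.034,0,0,0])

```text
t: 3.2
tcp_pos: [0.4917, -0.0282, 0.1151]
tool_rot: [0.988, 0.078, 0.13, -0.01]
force: [-0.2, -0.5, 0.9]
finger_gap: 0.0
gripper_force: 0.0
```

```bash
python3 st.py
```

```text
t 3.2 box mm [[-88.64  35.36 115.05]] F [-0.25 -0.48  0.94] q [-0.36  0.5   2.06  0.35  0.38  0.73]
```

No contact yet, so I'll go down in 0.5 mm steps.

step_arm(commands=[-0.0001,0,0.0005,0,0,0,-0.0001,0,0.0005,0,0,0,-0.0003,0,0.001,0,0,0,-0.0003,0,0.001,0,0,0,-0.0004,0,0.0015,0,0,0,-0.0004,0,0.0015,0,0,0,-0.0005,0,0.002,0,0,0,-0.0005,0,0.002,0,0,0,-0.0005,0,0.002,0,0,0,-0.0005,0,0.002,0,0,0])

```text
t: 4.2
tcp_pos: [0.4916, -0.0282, 0.1135]
tool_rot: [0.988, 0.078, 0.13, -0.01]
force: [-2.5, -0.6, 7.7]
finger_gap: 0.001
gripper_force: 3.8
```

```bash
python3 st.py
```

```text
t 4.2 box mm [[-88.66  35.35 113.46]] F [-2.47 -0.62  7.69] q [-0.36  0.5   2.06  0.36  0.37  0.73]
```

The ledge stops the tip hard here: 7.7 N with the TCP at 113.5 mm. I'll lift, slide along to y ≈ -16 mm and feel again.

step_arm(commands=[0.0015,0,-0.006,0,0,0,0.0015,0.01,-0.006,0,0,0,0.0015,0.025,-0.006,0,0,0,0.0015,0.04,-0.006,0,0,0,0.0015,0.0515,-0.006,0,0,0,0.0015,0.0515,-0.006,0,0,0,0.0008,0.0515,-0.003,0,0,0,0.0003,0.0515,-0.001,0,0,0,0,0.0515,0,0,0,0,0,0.0515,0,0,0,0])

```text
t: 5.2
tcp_pos: [0.4993, -0.0784, 0.1126]
tool_rot: [0.988, 0.079, 0.13, -0.01]
force: [0.3, 0.1, 0.7]
finger_gap: -0.004
gripper_force: 0.0
```

step_arm(commands=[-0.0001,0,0.0005,0,0,0,-0.0001,0,0.0005,0,0,0,-0.0002,0,0.0008,0,0,0,-0.0002,0,0.001,0,0,0,-0.0003,0,0.001,0,0,0,-0.0003,0,0.0012,0,0,0,-0.0003,0,0.0014,0,0,0,-0.0004,0,0.0015,0,0,0,-0.0004,0,0.0015,0,0,0,-0.0004,0,0.0015,0,0,0])

```text
t: 6.2
tcp_pos: [0.4997, -0.079, 0.1114]
tool_rot: [0.988, 0.078, 0.13, -0.01]
force: [-0.6, 1.5, 2.9]
finger_gap: -0.003
gripper_force: 1.3
```

```bash
python3 st.py
```

```text
t 6.2 box mm [[-88.52 -16.16 111.4 ]] F [-0.65  1.55  2.89] q [-0.47  0.52  2.02  0.38  0.42  0.61]
```

The tip sinks below ledge level with a soft 2.9 N, so this is the button. Pressing it in.

step_arm(commands=[-0.0001,0,0.0005,0,0,0,-0.0003,0,0.001,0,0,0,-0.0004,0,0.0015,0,0,0,-0.0005,0,0.002,0,0,0,-0.0006,0,0.0025,0,0,0,-0.0008,0,0.003,0,0,0,-0.0009,0,0.0035,0,0,0,-0.001,0,0.004,0,0,0,-0.0011,0,0.0043,0,0,0,-0.0011,0,0.0043,0,0,0])

```text
t: 7.2
tcp_pos: [0.4998, -0.0791, 0.107]
tool_rot: [0.988, 0.078, 0.13, -0.01]
force: [-1.9, 1.5, 4.1]
finger_gap: -0.003
gripper_force: 2.3
```

```bash
python3 st.py; python3 - <<'E'
from station import manip
import cv2,pickle
for n in("wrist","top"):
    c=manip.snapshot(n);cv2.imwrite(f"pics/{n}2.png",c["pixels"])
E
```

```text
t 7.2 box mm [[-88.47 -16.17 106.97]] F [-1.88  1.54  4.1 ] q [-0.47  0.53  2.02  0.39  0.41  0.59]
```

View pics/wrist2.png

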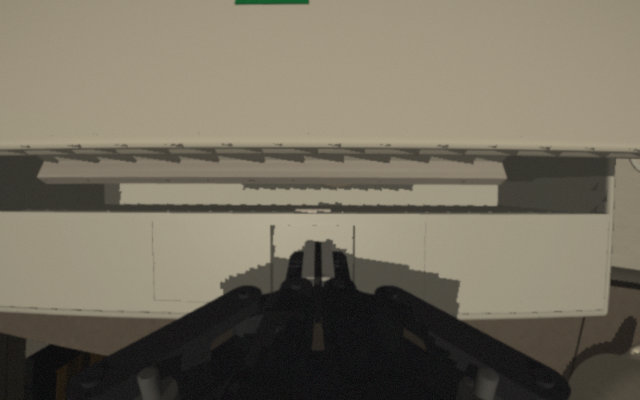

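The lid has sprung up: its free edge is at row 150 with the keeper under it around row 170. The finger is on the button at columns 272–354. I'll lift straight off, then back away.

step_arm(commands=[0.0013,0,-0.005,0,0,0,0.0026,0,-0.01,0,0,0,0.0045,0,-0.017,0,0,0,-0.003,0,-0.03,0,0,0,-0.012,0,-0.045,0,0,0,-0.022,0,-0.06,0,0,0,-0.03,0,-0.072,0,0,0,-0.036,0,-0.08,0,0,0,-0.04,0,-0.085,0,0,0,-0.04,0,-0.085,0,0,0])

```text
t: 8.3
tcp_pos: [0.4398, -0.0888, 0.1793]
tool_rot: [0.988, 0.078, 0.13, -0.009]
force: [0.2, -0.1, 0.4]
finger_gap: 0.003
gripper_force: 0.0
```

```bash
python3 st.py; python3 - <<'E'
from station import manip
import cv2,pickle
d={}
for n in("scene","top"):
    d[n]=manip.snapshot(n)
pickle.dump(d,open("d3.pkl","wb"))
cv2.imwrite("pics/top3.png",cv2.resize(d["top"]["pixels"][90:290,230:450],None,fx=3,fy=3))
E
```

```text
t 8.3 box mm [[-149.29  -16.51  179.26]] F [ 0.18 -0.06  0.44] q [-0.57  0.32  2.09  0.33  0.56  0.58]
```

View pics/top3.png

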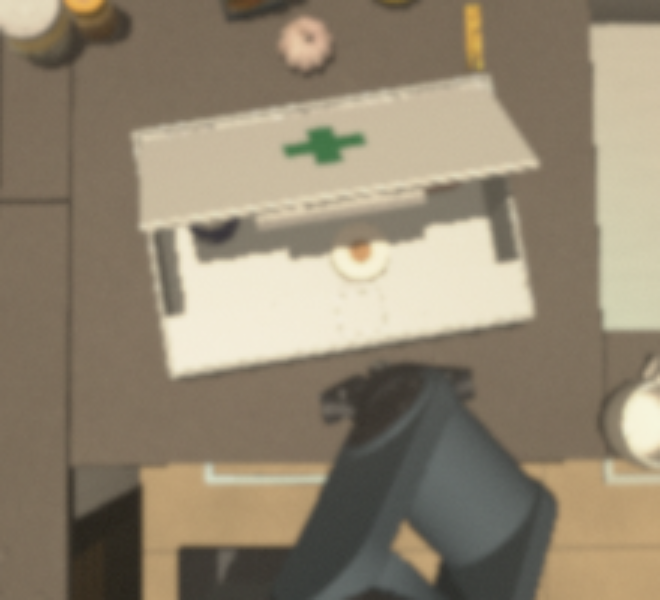

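The top view shows the lid half open, with its free edge running from crop (148,226) to (538,165) and the keeper under the middle. Next I'll get the lid angle from that edge.

```bash
cat >> h.py <<'E'
def lidpt(th,y,r=.172,off=0):  # off = mm in front of the underside
    th=np.asarray(th,float);return np.stack([.110-r*np.cos(th)-off*np.sin(th),y+0*th,.108+r*np.sin(th)-off*np.cos(th)],-1)
def angle(c,uv,y):
    T=np.linspace(0,1.9,1901);return T[np.argmin(np.linalg.norm(proj(c,tow(lidpt(T,y)))-uv,axis=1))]
E
python3 - <<'E'
from h import *
import pickle
c=pickle.load(open("d3.pkl","rb"))["top"]
for uv,y in(((148,226),.169),((538,165),-.169)):
    u=np.array(uv)/3+[230,90];t=angle(c,u,y);print(t,proj(c,tow(lidpt(t,y)))-u,lidpt(t,y))
E
for a in "-.1 .1 .23 30" ; do python3 st.py $a; done
```

```text
0.875 [[-3.10562067  0.7218186 ]] [-0.00025146  0.169       0.24001748]
0.866 [[-0.27474717 -0.01355811]] [-0.00143514 -0.169       0.23901989]
t 8.4 box mm [[-148.83  -16.56  178.75]] F [0.3  0.31 0.1 ] q [-0.57  0.32  2.09  0.33  0.56  0.58]
(array([  60.77, -116.37,  -36.92]), array([ 0.01, 14.99,  0.17]))
```

```bash
python3 st.py -.06 .115 .195 45; python3 st.py -.0064 .115 .1995 45
```

```text
t 8.4 box mm [[-148.83  -16.56  178.75]] F [0.3  0.31 0.1 ] q [-0.57  0.32  2.09  0.33  0.56  0.58]
(array([  90.38, -131.3 ,    7.23]), array([-0.01, 29.99,  0.17]))
t 8.4 box mm [[-148.83  -16.56  178.75]] F [0.3  0.31 0.1 ] q [-0.57  0.32  2.09  0.33  0.56  0.58]
(array([ 143.32, -131.16,   16.76]), array([-0.01, 29.99,  0.17]))
```

step_arm(commands=[0.01,-0.02,0,0,4,0,0.02,-0.045,0,0,8,0,0.035,-0.07,0,0,13,0,0.05,-0.095,0.002,0,18,0,0.065,-0.115,0.004,0,23,0,0.08,-0.131,0.006,0,27,0,0.09,-0.131,0.007,0,30,0,0.11,-0.131,0.011,0,30,0,0.125,-0.131,0.014,0,30,0,0.125,-0.131,0.014,0,30,0])

```text
t: 9.4
tcp_pos: [0.5433, 0.0607, 0.1967]
tool_rot: [0.921, 0.073, 0.382, -0.029]
force: [0.1, -0.2, 0.5]
finger_gap: -0.003
gripper_force: 0.0
```

```bash
python3 st.py; python3 - <<'E'
from station import manip
from h import *
import pickle
np.set_printoptions(suppress=True,precision=1)
s=manip.sense()
for th in(.87,.95,1.05,1.15,1.25,1.35,1.45,1.55,1.65,1.75,1.8):
    off=.002+.007*.707*(np.sin(th)+np.cos(th))
    p=lidpt(th,.115,.145,off);print(th,p*1000,move(s,p,45)[0])
d=[manip.snapshot("scene"),manip.snapshot("wrist")]
cv2.imwrite("pics/s4.png",np.hstack([cv2.resize(d[0]["pixels"][120:320,230:470],(480,400)),cv2.resize(d[1]["pixels"],(320,200),interpolation=cv2.INTER_AREA).repeat(2,0)]))
E
```

```text
t 9.4 box mm [[-23.86 115.19 196.72]] F [ 0.08 -0.23  0.49] q [-0.25  0.43  2.25  2.33  0.4  -1.1 ]
0.87 [  9.6 115.  213. ] [35.2  0.3 12.2]
0.95 [ 18.4 115.  220.8] [46.9  0.3 12.9]
1.05 [ 30.3 115.  229.4] [61.4  0.4 15.2]
1.15 [ 43.  115.  236.9] [75.6  0.4 18.9]
1.25 [ 56.4 115.  243. ] [89.5  0.4 24.1]
1.35 [ 70.5 115.  247.7] [102.8   0.5  30.7]
1.45 [ 85.1 115.  251. ] [115.4   0.5  38.6]
1.55 [ 99.9 115.  252.8] [127.2   0.6  47.9]
1.65 [115.  115.  253.1] [138.    0.6  58.3]
1.75 [130.  115.  251.7] [147.7   0.6  69.9]
1.8 [137.4 115.  250.5] [152.    0.6  76. ]
```

View pics/s4.png

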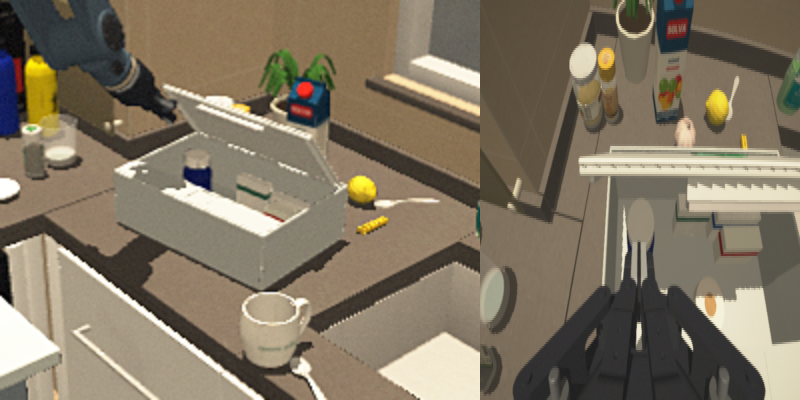

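The scene view shows the finger just under the left part of the lid, beyond the keeper's end. The blue bottle is well below it. I'll plan the push arc, tilting the tool to 70° as it goes to stay clear of the wrist singularity.

```bash
cat > plan.py <<'E'
from station import manip
from h import *
import sys
np.set_printoptions(suppress=True,precision=1)
s=manip.sense();print("box",tol(s["tcp_pos"])*1000,"F",s["force"],"q",s["q"].round(2))
for th in map(float,sys.argv[1:]):
    t=np.interp(th,[.87,1.35],[45,70])
    p=lidpt(th,.115,.145,.002+.007*abs(np.sin(th+np.radians(t))));m=move(s,p,t)
    print(th,p*1000,"|",m[0],m[1])
E
python3 plan.py .8 .87 .92 .97 1.02 1.07 1.12 1.17
```

```text
box [[-23.9 115.8 196.5]] F [-0.9 -0.3 -0.1] q [-0.2  0.4  2.2  2.3  0.4 -1.1]
0.8 [  2.5 115.  205.7] | [25.2  0.9 12.1] [-0.2  0.   0.2]
0.87 [  9.6 115.  213. ] | [35.4  0.9 12. ] [-0.2  0.   0.2]
0.92 [ 15.1 115.  218. ] | [42.7  0.9 12.3] [-0.2  2.6  0.2]
0.97 [ 20.8 115.  222.7] | [50.1  1.  13.1] [-0.2  5.3  0.2]
1.02 [ 26.8 115.  227.1] | [57.5  1.  14.2] [-0.2  7.9  0.2]
1.07 [ 33.1 115.  231.2] | [64.9  1.  15.7] [-0.2 10.5  0.2]
1.12 [ 39.7 115.  235.1] | [72.2  1.1 17.6] [-0.2 13.1  0.2]
1.17 [ 46.5 115.  238.6] | [79.5  1.1 20. ] [-0.2 15.7  0.2]
```

step_arm(commands=[0.012,0,0.008,0,1,0,0.022,0,0.011,0,2,0,0.029,0,0.012,0,3,0,0.0355,0,0.012,0,4,0,0.0415,0,0.0123,0,5,0,0.0475,0,0.013,0,6,0,0.0535,0,0.0137,0,7.5,0,0.0595,0,0.0146,0,9,0,0.065,0,0.0157,0,10.5,0,0.065,0,0.0157,0,10.5,0])

```text
t: 10.5
tcp_pos: [0.5985, 0.0694, 0.2321]
tool_rot: [0.882, 0.07, 0.464, -0.036]
force: [-0.2, 0.1, -0.1]
finger_gap: 0.0
gripper_force: 0.0
```

```bash
python3 plan.py 1.07 1.12 1.17 1.22 1.27 1.32 1.37 1.42 1.47
```

```text
box [[ 32.  115.2 232.1]] F [-0.2  0.1 -0.1] q [-0.2  0.5  2.2  2.5  0.6 -1.2]
1.07 [ 33.1 115.  231.2] | [-0.1  0.2  1.5] [-0.1 -0.1  0.1]
1.12 [ 39.7 115.  235.1] | [6.8 0.2 4.7] [-0.1  2.5  0.1]
1.17 [ 46.5 115.  238.6] | [13.5  0.2  8.3] [-0.1  5.1  0.1]
1.22 [ 53.5 115.  241.7] | [20.1  0.3 12.3] [-0.1  7.7  0.1]
1.27 [ 60.7 115.  244.5] | [26.5  0.3 16.6] [-0.1 10.3  0.1]
1.32 [ 68.1 115.  246.9] | [32.7  0.3 21.4] [-0.1 12.9  0.1]
1.37 [ 75.5 115.  249. ] | [38.5  0.3 26.4] [-0.1 14.5  0.1]
1.42 [ 82.9 115.  250.6] | [44.   0.3 31.5] [-0.1 14.5  0.1]
1.47 [ 90.4 115.  251.8] | [49.3  0.4 37. ] [-0.1 14.5  0.1]
```

step_arm(commands=[0.0035,0,0.003,0,1,0,0.0068,0,0.0047,0,2.5,0,0.01,0,0.0065,0,4,0,0.0135,0,0.0083,0,5,0,0.0168,0,0.0103,0,6.5,0,0.02,0,0.0123,0,8,0,0.0233,0,0.0145,0,9,0,0.0265,0,0.0166,0,10.5,0,0.0295,0,0.019,0,11.5,0,0.0327,0,0.0214,0,13,0])

```text
t: 11.5
tcp_pos: [0.6346, 0.0752, 0.2475]
tool_rot: [0.824, 0.066, 0.562, -0.044]
force: [-0.3, -0.0, -0.6]
finger_gap: 0.008
gripper_force: 0.1
```

```bash
python3 plan.py 1.32 1.37 1.42 1.47 1.52 1.57 1.62 1.67 1.72 1.77 1.82; python3 - <<'E'
from station import manip
from h import *
d=[manip.snapshot("scene"),manip.snapshot("wrist")]
cv2.imwrite("pics/s5.png",np.hstack([cv2.resize(d[0]["pixels"][120:320,230:470],(480,400)),cv2.resize(d[1]["pixels"],(320,200),interpolation=cv2.INTER_AREA).repeat(2,0)]))
E
```

```text
box [[ 68.6 115.4 247.5]] F [-0.3 -0.  -0.6] q [-0.2  0.6  2.2  2.7  0.9 -1.4]
1.32 [ 68.1 115.  246.9] | [-0.7  0.4 -0.3] [-0.1 -0.2  0.1]
1.37 [ 75.5 115.  249. ] | [3.9 0.4 5.9] [-0.1  1.4  0.1]
1.42 [ 82.9 115.  250.6] | [ 8.1  0.4 12.2] [-0.1  1.4  0.1]
1.47 [ 90.4 115.  251.8] | [11.9  0.5 18.7] [-0.1  1.4  0.1]
1.52 [ 97.9 115.  252.6] | [15.4  0.5 25.4] [-0.1  1.4  0.1]
1.57 [105.5 115.  253. ] | [18.6  0.5 32.3] [-0.1  1.4  0.1]
1.62 [113.1 115.  253. ] | [21.4  0.5 39.4] [-0.1  1.4  0.1]
1.67 [120.6 115.  252.7] | [23.8  0.5 46.6] [-0.1  1.4  0.1]
1.72 [128.2 115.  251.9] | [25.9  0.6 53.9] [-0.1  1.4  0.1]
1.77 [135.7 115.  250.7] | [27.5  0.6 61.3] [-0.1  1.4  0.1]
1.82 [143.1 115.  249.2] | [28.8  0.6 68.8] [-0.1  1.4  0.1]
```

View pics/s5.png

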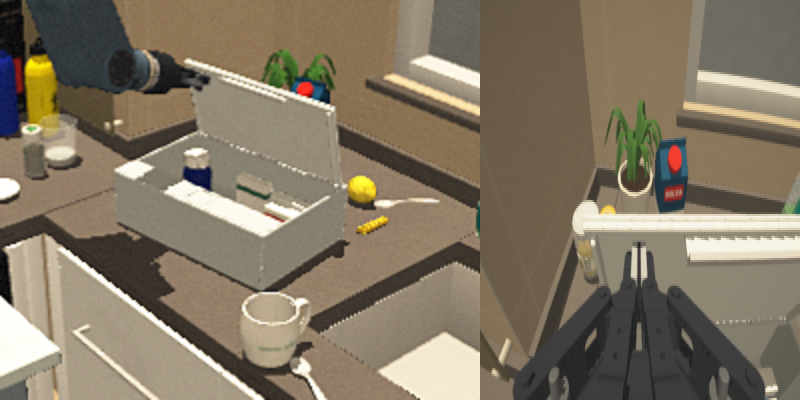

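The lid is following the fingertip and is now near upright. The tip touches its underside left of the keeper. Continuing the push.

step_arm(commands=[0.0025,0,0.004,0,1,0,0.005,0,0.008,0,1.4,0,0.0081,0,0.0122,0,1.4,0,0.0105,0,0.0165,0,1.4,0,0.013,0,0.021,0,1.4,0,0.0154,0,0.0254,0,1.4,0,0.0175,0,0.03,0,1.4,0,0.0195,0,0.0345,0,1.4,0,0.0213,0,0.039,0,1.4,0,0.023,0,0.0436,0,1.4,0])

```text
t: 12.6
tcp_pos: [0.6829, 0.0829, 0.2524]
tool_rot: [0.817, 0.065, 0.571, -0.045]
force: [0.2, -0.6, -0.7]
finger_gap: 0.002
gripper_force: 0.2
```

```bash
python3 plan.py 1.65 1.67 1.69 1.71 1.73 1.75 1.77 1.79 1.82
```

```text
box [[117.5 115.6 252.4]] F [ 0.2 -0.6 -0.7] q [-0.2  0.6  2.1  2.7  0.8 -1.4]
1.65 [117.6 115.  252.9] | [ 0.4  0.6 -0. ] [-0.1  0.1  0.1]
1.67 [120.6 115.  252.7] | [1.3 0.6 2.9] [-0.1  0.1  0.1]
1.69 [123.7 115.  252.4] | [2.1 0.6 5.8] [-0.1  0.1  0.1]
1.71 [126.7 115.  252.1] | [2.8 0.6 8.8] [-0.1  0.1  0.1]
1.73 [129.7 115.  251.7] | [ 3.5  0.6 11.7] [-0.1  0.1  0.1]
1.75 [132.7 115.  251.2] | [ 4.1  0.6 14.7] [-0.1  0.1  0.1]
1.77 [135.7 115.  250.7] | [ 4.7  0.6 17.7] [-0.1  0.1  0.1]
1.79 [138.7 115.  250.2] | [ 5.1  0.6 20.7] [-0.1  0.1  0.1]
1.82 [143.1 115.  249.2] | [ 5.8  0.6 25.2] [-0.1  0.1  0.1]
```

step_arm(commands=[0.0007,0,0.0015,0,0,0,0.0013,0,0.003,0,0,0,0.0017,0,0.0045,0,0,0,0.0021,0,0.006,0,0,0,0.0025,0,0.0075,0,0,0,0.0028,0,0.009,0,0,0,0.0031,0,0.0105,0,0,0,0.0035,0,0.012,0,0,0,0.0038,0,0.0135,0,0,0,0.0041,0,0.0145,0,0,0])

```text
t: 13.6
tcp_pos: [0.6975, 0.0853, 0.2513]
tool_rot: [0.817, 0.065, 0.571, -0.045]
force: [1.2, -0.1, 0.3]
finger_gap: -0.002
gripper_force: 0.2
```

```bash
python3 st.py
```

```text
t 13.6 box mm [[132.28 115.62 251.3 ]] F [ 1.18 -0.11  0.25] q [-0.17  0.61  2.07  2.71  0.79 -1.37]
```

step_arm(commands=[0.0001,0,0.0004,0,0,0,0.0002,0,0.0008,0,0,0,0.0003,0,0.0012,0,0,0,0.0003,0,0.0016,0,0,0,0.0004,0,0.002,0,0,0,0.0005,0,0.0024,0,0,0,0.0005,0,0.0028,0,0,0,0.0006,0,0.003,0,0,0,0.0006,0,0.003,0,0,0,0.0006,0,0.003,0,0,0])

```text
t: 14.6
tcp_pos: [0.6982, 0.0855, 0.251]
tool_rot: [0.818, 0.064, 0.57, -0.045]
force: [-14.0, -4.4, 6.5]
finger_gap: -0.001
gripper_force: 7.5
```

```bash
python3 st.py; python3 - <<'E'
from station import manip
from h import *
d=[manip.snapshot("scene"),manip.snapshot("top"),manip.snapshot("wrist")]
cv2.imwrite("pics/s6.png",np.hstack([cv2.resize(d[1]["pixels"][90:230,250:430],(514,400)),cv2.resize(d[2]["pixels"],(280,175)).repeat(1,0) if 0 else cv2.resize(d[2]["pixels"][150:350,200:340],(280,400))]))
E
```

```text
t 14.6 box mm [[132.98 115.75 250.98]] F [-13.95  -4.4    6.52] q [-0.17  0.61  2.07  2.71  0.79 -1.37]
```

View pics/s6.png

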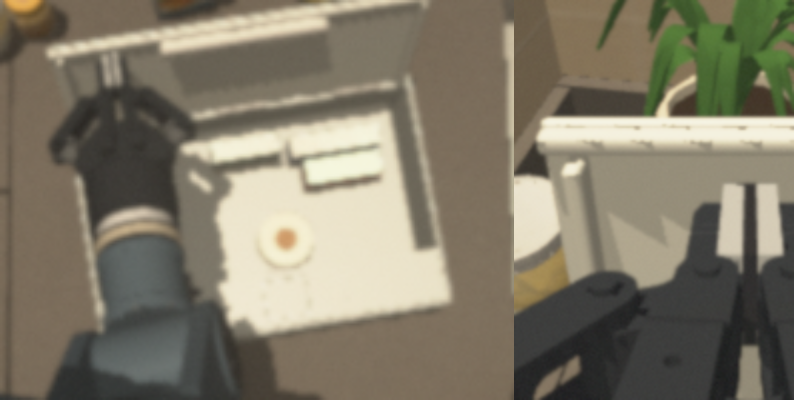

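The lid leans back past upright, and the tip stalled at 14 N, so it is against its stop. I'll back straight off.

step_arm(commands=[0,0,-0.003,0,0,0,0,0,-0.008,0,0,0,0,0,-0.02,0,0,0,0,0,-0.04,0,0,0,0,0,-0.06,0,0,0,0,0,-0.08,0,0,0,0,0,-0.1,0,0,0,0,0,-0.12,0,0,0,0,0,-0.13,0,0,0,0,0,-0.13,0,0,0])

```text
t: 15.75
tcp_pos: [0.5788, 0.0664, 0.296]
tool_rot: [0.817, 0.065, 0.571, -0.045]
force: [0.3, -0.7, -0.3]
finger_gap: -0.003
gripper_force: 0.0
```

```bash
python3 st.py; python3 - <<'E'
from station import manip
from h import *
c=manip.snapshot("top")
for th in(1.6,1.65,1.7,1.75,1.8):print(th,*[((proj(c,tow(lidpt(th,y)))[0]-[250,90])*4.4).round(0) for y in(.169,-.169)])
cv2.imwrite("pics/s7.png",cv2.resize(c["pixels"][90:220,250:430],None,fx=4.4,fy=4.4))
E
```

```text
t 15.75 box mm [[ 12.06 115.3  295.99]] F [ 0.3  -0.67 -0.27] q [-0.3   0.45  2.34  2.59  0.9  -1.37]
1.6 [ 75. 119.] [678.  22.]
1.65 [ 73. 104.] [675.   8.]
1.7 [71. 90.] [671.  -6.]
1.75 [69. 76.] [668. -20.]
1.8 [68. 63.] [664. -33.]
```

View pics/s7.png

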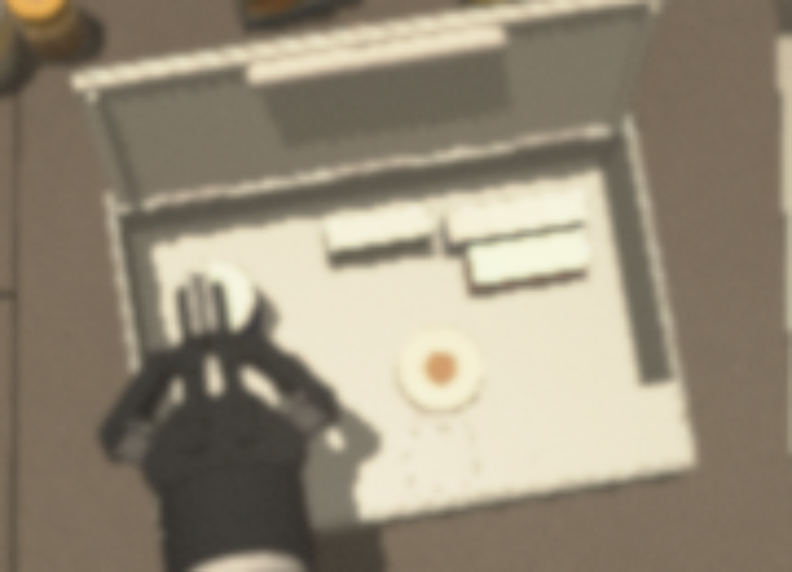

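```bash
python3 - <<'E'
from station import manip
from h import *
np.set_printoptions(suppress=True,precision=1)
c=manip.snapshot("top");k=lambda p:((proj(c,tow(p))-[250,90])*4.4)
for x,z in((.106,.112),(.11,.108),(.12,.112),(-.064,.112),(-.12,.112)):print("x",x,k([[x,.175,z],[x,-.175,z]]).ravel())
for th in(1.65,1.70,1.75):
  print(th,"top-corner front/back",[k(lidpt(np.full(1,th),y,.172,o))[0] for y in(.169,-.169) for o in(.002,-.002)],"keeper tip",[k(lidpt(np.full(1,th),y,r,.022))[0] for y in(.072,-.072) for r in(.17,)])
# wrist view
s=manip.sense();w=manip.snapshot("wrist");M=w["mount"];R0=Rn.from_quat(s["tool_rot"]).as_matrix()
Rc=(R0@M[:3,:3]).T;w["R"]=Rc;w["t"]=-Rc@(R0@M[:3,3]+s["tcp_pos"])
for th in(1.65,1.70,1.75,1.8):print("wrist",th,proj(w,tow(lidpt(np.full(2,th),np.array([.169,-.1])))).ravel(),"hinge",proj(w,tow([[.11,.169,.108],[.11,-.1,.108]])).ravel())
cv2.imwrite("pics/w8.png",w["pixels"])
E
```

```text
x 0.106 [105.5 210.1 632.  125.1]
x 0.11 [105.4 205.7 629.7 121. ]
x 0.12 [102.3 189.5 628.1 104.7]
x -0.064 [145.2 465.8 680.  378. ]
x -0.12 [158.7 551.8 695.9 463.1]
1.65 top-corner front/back [array([ 73.7, 107.6]), array([ 72.7, 100.9]), array([675.4,  11.3]), array([673.9,   4.7])] keeper tip [array([252.9, 114.3]), array([510.3,  73. ])]
1.7 top-corner front/back [array([71.6, 93.2]), array([70.7, 86.7]), array([672.2,  -2.8]), array([670.6,  -9.2])] keeper tip [array([250.4,  99.3]), array([507.6,  58.1])]
1.75 top-corner front/back [array([69.7, 79.2]), array([68.9, 72.9]), array([668.8, -16.4]), array([667.2, -22.6])] keeper tip [array([248. ,  84.5]), array([504.8,  43.4])]
wrist 1.65 [255.1 172.5 562.1 174.4] hinge [271.6 304.2 498.9 302.9]
wrist 1.7 [256.9 168.2 555.8 170.1] hinge [271.6 304.2 498.9 302.9]
wrist 1.75 [258.6 164.6 549.6 166.5] hinge [271.6 304.2 498.9 302.9]
wrist 1.8 [260.2 161.6 543.5 163.5] hinge [271.6 304.2 498.9 302.9]
```

View pics/w8.png

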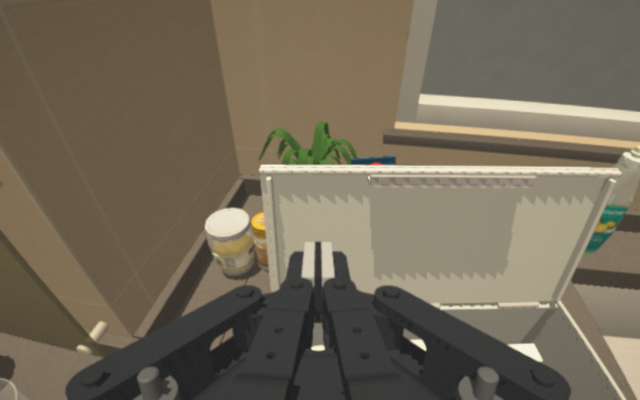

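The wrist view shows the lid standing open, its top edge near row 169. In the top view the keeper corners, read at (248,80) and (505,40), match the prediction for about 1.75 rad. The robot is clear, so I'm handing in.

```bash
python3 -c "
from station import manip
print(manip.sign_off())"
```

```text
the job is handed in; nothing more can be done
None
```

I found the button by touch about 16 mm right of the ledge's middle and pressed it. I then pushed the lid back to its stop, about 1.75 rad by camera, backed the arm clear and handed the job in after about 16 s on the robot's clock; no verdict was returned.

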